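# Clip a sample tube into its spring-clip holder against the sensor button

### The arm

A 6-joint arm with a two-finger parallel gripper is mounted at the origin on a cart in front of the work surface, level with it; the furniture and walls round the work are solid. World frame = base frame: x ahead of the robot, y to its left, z up, the work surface at z = 0. Lengths are in m, angles in degrees, forces in N, time in s.
With the tool pointing down it reaches from about 0.25 to 0.725 m from the base axis. Payload 9.7 kg.
Tool frame: the origin (TCP) lies at the very end of the fingers, on their centre line; the grasp point (between the pads) lies ctrl.grip_depth behind it (ctrl.grip_depth is the distance from the TCP to the grasp point, in m); z points along the fingers, y is the line along which they close (so a half turn about z gives the same grasp; the last joint's range is limited). The gripper opens to 85 mm and grips with 20 to 120 N. Pads are 22 mm wide; open, the fingers measure 114 mm over their backs; the gripper's body (76 mm by 85 mm) begins 54 mm behind the grasp point. The pads swing forward as they close: fully open they stand 13 mm farther back than shut.
Start: joints at [68.01, 4.979, 10.078, 95.1, 0, 90], TCP at [0.206, 0.51, 0.231] pointing down, gripper open.
Joint ranges: [-179.16, 179.16], [-48.56, 103.87], [-65.8, 70.77], [-126.05, 130.52], [-82.76, 87.17], [-180, 180]. Speed limits (degrees/s): [127.2, 127.2, 147.25, 180, 180, 180].

### API

Orientations are given as [roll, pitch, yaw] about the fixed x, y, z axes, in that order (R = Rz(yaw) Ry(pitch) Rx(roll)).
In Python, from bench import ctrl gives the robot as it stands.
- The arm moves only by the shell command python3 -m handwheel 'ROWS' [FORCE]. ROWS is text: rows parted by semicolons, each of 7 numbers parted by spaces: the turn, a rotation vector about the tool's x, y, z in rad, then the shift along the tool's x, y, z in m, then the gripper command: -1 is fully open, 1 is shut, values between are in proportion. A call has 1 to 12 rows; each row is the pose to reach, as a shift and turn from the pose commanded when the call began, along the tool's axes at that moment; what a row does not reach only later rows make up. A row lasts 1/10 s, in which the tool goes at most 50 mm and 8.59 degrees, less where a joint would pass 70% of its speed; a pose out of reach is approached as far as the arm can. A call with a gripper value outside its range is refused whole. The fingers move at their own pace and stop on an object; FORCE is the grip in N (left out, the last holds). Time passes only in rows, so rows that repeat a pose let the fingers close. It gives the time, the measured TCP pose, the force, the opening and the grip force at its end, in the units of the state.
- ctrl.get_state(): the state, without advancing time (a new reading comes with each control period).
- ctrl.get_image(name): name is "scene" or "top" or "wrist"; returns (picture, depth): 420x560x3 uint8, blue, green, red; 420x560 float32, m along the optical axis (not along the pixel's ray), 0 where there is no reading.
- ctrl.calibration(name): a dict with "fx", "fy", "cx", "cy" (pixels), "xyz" and "orientation" of the camera in the world. Camera axes: x right, y up, looking along -z (the intrinsics and any distortion apply to the point x, -y, -z); pixel columns grow to the right and rows downward; lengths in m; the calibration is good to about 2 mm. A picture is of the moment at which its call begins: read the wrist's pose just before it. calibration takes no time and is no camera call; for the wrist camera it gives the pose at the moment of the call.
- ctrl.finish_job(): hands the job in; it is judged then, once.
The state is a dict: "clock": time; "joint_pos": joint angles; "joint_velocities": joint speeds; "tau": joint torques, N m; "position": TCP position; "ee_rot": TCP orientation; "contact_force": force on the tool from outside, world axes, zero at the start; "torque": the same for the moment, N m; "finger_gap": finger opening in m; "grasp_force": force on a finger pad.
Only numpy, scipy, OpenCV 4.12 (cv2) and the standard library are available. Lean on these libraries where they do the work, as an engineer would, in place of code of your own. Each camera call takes 0.05 s, during which the arm holds its last target. There are 200 camera calls.

### The job

Take the 50 ml tube with the tan sample in it (not the clear one) and snap it sideways into both blue spring clips of the white holder, with its orange cap towards the red sensor button and the body fully down in both clips. Then, gently, slide it lengthwise in the clips until the cap rests on the red button and keeps it pressed by its light spring, and let go; never ram the button hard against its end, do not force the tube hard into the holder, and leave the other tube where it lies.

Things in the scene. Friction and masses are not known exactly. Their poses are not given: they have to be found in the camera images.
- tube: The tube to load: 50 ml conical tube with tan sample in its pointed half, orange cap, lying, 114 mm long, 0.035 to 0.07 kg. Own y axis along the tube, cap at -y. Body 29 mm in diameter (grip at y = -15 to +15 mm), cap 35 mm in diameter (y = -57 to -44 mm). The origin lies at mid length but 17.5 mm off the axis and rolls with the tube: use the points. Its axis lies 15 to 18 mm above the bench.
- tube_mid (a point): Point on the tube's axis at the middle of its length; y axis along the tube, cap at -y.
- tube_cap (a point): Centre of the flat outer end face of the orange cap, on the tube's axis, 57 mm from tube_mid.
- tube_tip (a point): The pointed end of the tube, on its axis, 57 mm from tube_mid.
- holder: Fixed white base plate 76 x 205 x 10 mm on the bench, top at z = 10 mm, y = -130 to +75 mm; origin on its underside midway between two blue C-shaped spring clips, each 8 mm wide, centred at y = +29 and -29 mm, open at the top, with 50 mm free between them for fingers. Its y axis runs along the clipped tube; the sensor is at the -y end. Clips with their flared tops reach z = 65 mm.
- seat (a point): Point on the axis of a seated tube, midway between the clips, 45 mm above the plate's underside; axes as the holder. The 35 mm cap does not fit the clips: with tube_mid over 10 mm to the +y side of here it fouls the -y clip; press the tube in with tube_mid 6 to 9 mm to the +y side, then the cap clears both clip and button. Once in, the tube slides lengthwise with 1 to 6 N of drag.
- clip_a (a point): Middle of the mouth of the +y clip, between its two lips, 54 mm above the plate's underside. The lips are 22 mm apart and spring open to 29 mm. Pressed down, the tube first meets lips or flares with its axis 8 to 12 mm above this point, resists with up to 20 N in all (both clips; friction varies), then snaps home with its axis 9 mm below this point and is held.
- clip_b (a point): The same for the -y clip, beside the sensor.
- sensor: Grey bracket 34 x 20 x 60 mm at the holder's -y end; origin on the seated tube's axis at the bracket's inner face (holder y = -98 mm). A steel barrel carries a red 12 mm button facing the cap (+y). The barrel is set anew each time and not reported: the relaxed button face is 32 to 45 mm from the bracket face, to be found by feel or seen. It yields at 1.2 N, 2.2 N fully in (2 mm), then is hard.
- other_tube_mid (a point): Middle, on the axis, of the other tube lying on the bench: same shape and orange cap, but clear, without tan sample; leave it alone.
Not all that is in view belongs to the job. What is shaped like the tube but green or turquoise is not meant.

How it is judged:
By the outcome, as a careful person would: the job done as asked, in the order asked, and still so for the second after the job is handed in, with the robot touching nothing.
It also fails if it takes over 58 s, if anything falls off the work surface, if the arm or the gripper's body presses on something with over 40 N, if the wrist force passes 120 N, or if a joint passes its speed limit or range.

## Working session

There is one attempt and no reset: what is moved stays moved. The work goes in short steps, Python scripts to look and compute and a shell command to move; the robot and the scene stay as the last step left them, time stands still between calls to the robot, and variables do not carry over. Pictures are saved under pics/ and viewed, at most 10 in all, crops included, and the job is handed in when it is done.

```bash
mkdir -p pics; python3 - <<'E'
from bench import ctrl
import cv2,numpy as np
s=ctrl.get_state();print(s, ctrl.grip_depth)
for n in("top","scene"):
    im,d=ctrl.get_image(n);cv2.imwrite(f"pics/{n}0.png",im);np.save(f"pics/{n}0.npy",d);print(n,ctrl.calibration(n))
E
```

```text
{'clock': 0.0, 'joint_pos': array([ 6.80092505e+01,  5.01265429e+00,  1.00360676e+01,  9.50988723e+01,
       -2.35828328e-04,  8.99994558e+01]), 'joint_velocities': array([-0.03569081,  0.06979996, -0.05463502,  0.01562485,  0.02010885,
        0.05745502]), 'tau': array([-1.98580470e-03, -5.20403767e+01,  4.64796031e+01,  1.67921913e-02,
       -2.01810935e-04, -3.41937465e-06]), 'position': array([0.20587278, 0.50978684, 0.2305826 ]), 'ee_rot': array([-1.79924541e+02,  2.35111363e-04,  1.58009795e+02]), 'contact_force': array([0.06090462, 0.05482584, 0.29445817]), 'torque': array([-0.04016759,  0.03022043, -0.0260843 ]), 'grasp_force': 0.0, 'finger_gap': 0.08542170381970923} 0.0187
top {'fx': 412.9825858852616, 'fy': 412.9825858852616, 'cx': 272.51250710399904, 'cy': 211.28728318981658, 'xyz': array([ 0.38251612, -0.03644048,  0.93471237]), 'orientation': array([ 10.00027654,  -0.94016215, -89.33702055])}
scene {'fx': 480.6526077773564, 'fy': 480.6526077773564, 'cx': 273.94519084606287, 'cy': 215.34747138056886, 'xyz': array([ 0.12997341, -0.73743448,  0.55936645]), 'orientation': array([ 58.76625658,   1.33565071, -31.04149391])}
```

View pics/top0.png

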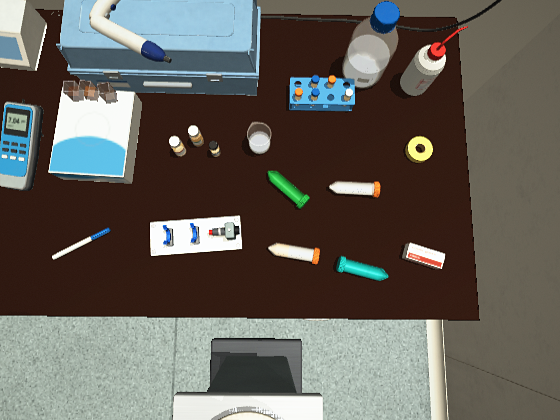

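View pics/scene0.png

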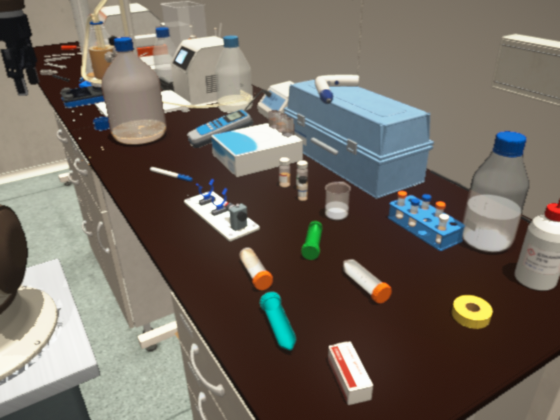

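The top view shows the holder at about (196,235), with its sensor to the right (world -y). The two candidate tubes are at about (295,253) and (355,188), so I'll enlarge those.

```bash
cat > h.py <<'E'
import numpy as np,cv2
from scipy.spatial.transform import Rotation as Ro
def rays(c,uv):
    uv=np.atleast_2d(uv).astype(float)
    d=np.c_[(uv[:,0]-c['cx'])/c['fx'],-(uv[:,1]-c['cy'])/c['fy'],-np.ones(len(uv))]
    return np.array(c['xyz']),d@Ro.from_euler('xyz',c['orientation'],degrees=True).as_matrix().T
def plane(c,uv,z):
    o,d=rays(c,uv);return o+d*((z-o[2])/d[:,2])[:,None]
def blobs(m,amin=20):
    n,l,s,ce=cv2.connectedComponentsWithStats(m.astype(np.uint8))
    return [(ce[i],s[i],l==i) for i in range(1,n) if s[i,4]>=amin]
E
python3 - <<'E'
from bench import ctrl
from h import *
im=cv2.imread('pics/top0.png');sc=cv2.imread('pics/scene0.png');c=ctrl.calibration('top')
a=cv2.resize(im[165:285,140:400],None,fx=3,fy=3,interpolation=cv2.INTER_CUBIC)[:, :780]
b=cv2.resize(sc[235:305,230:400],None,fx=3.3,fy=3.3,interpolation=cv2.INTER_CUBIC)
o=np.zeros((600,780,3),np.uint8);o[:360]=a;o[360:360+b.shape[0],:b.shape[1]]=b
cv2.imwrite('pics/crop.png',o)
h=cv2.cvtColor(im,cv2.COLOR_BGR2HSV);H,S,V=cv2.split(h)
roi=np.zeros(H.shape,bool);roi[160:290,140:400]=1
for nm,m,z in(('orange',(H>5)&(H<16)&(S>180)&(V>150),.0165),('blue',(H>105)&(H<130)&(S>120)&(V>60),.055),('red',((H<4)|(H>176))&(S>150)&(V>100),.045),('white',(S<60)&(V>150),.01)):
    for ce,s,l in blobs(m&roi,8):
        r=cv2.minAreaRect(np.argwhere(l)[:,::-1].astype(np.float32)) 
        print(nm,ce.round(1),s,plane(c,ce,z)[0].round(4),[plane(c,p,z)[0,:2].round(3).tolist() for p in cv2.boxPoints(r)] if nm=='white' else '')
E
```

```text
orange [376.3 182.8] [374 182   6   4  12] [ 0.6144 -0.2872  0.0165] 
orange [377.3 187.2] [375 186   6   3  11] [ 0.6042 -0.289   0.0165] 
orange [376.4 192.9] [374 190   6   7  36] [ 0.5907 -0.2865  0.0165] 
orange [315.8 255.8] [312 248   8  16  78] [ 0.4457 -0.1468  0.0165] 
blue [193.4 232.4] [190 223   7  19  72] [0.4896 0.1195 0.055 ] 
blue [166.7 234.7] [163 225   8  19  77] [0.4839 0.176  0.055 ] 
red [210.1 232.1] [209 230   4   5  16] [0.492  0.0852 0.045 ] 
white [352.6 187.8] [329 182  45  13 478] [ 0.6035 -0.2337  0.01  ] [[0.592, -0.178], [0.62, -0.18], [0.615, -0.282], [0.588, -0.28]]
white [194.5 235.4] [ 150  215   92   41 2672] [0.4883 0.1246 0.01  ] [[0.518, 0.23], [0.537, 0.025], [0.46, 0.017], [0.442, 0.22]]
white [292.7 251.7] [268 243  46  18 459] [ 0.4547 -0.096   0.01  ] [[0.45, -0.038], [0.476, -0.042], [0.461, -0.142], [0.435, -0.138]]
```

View pics/crop.png

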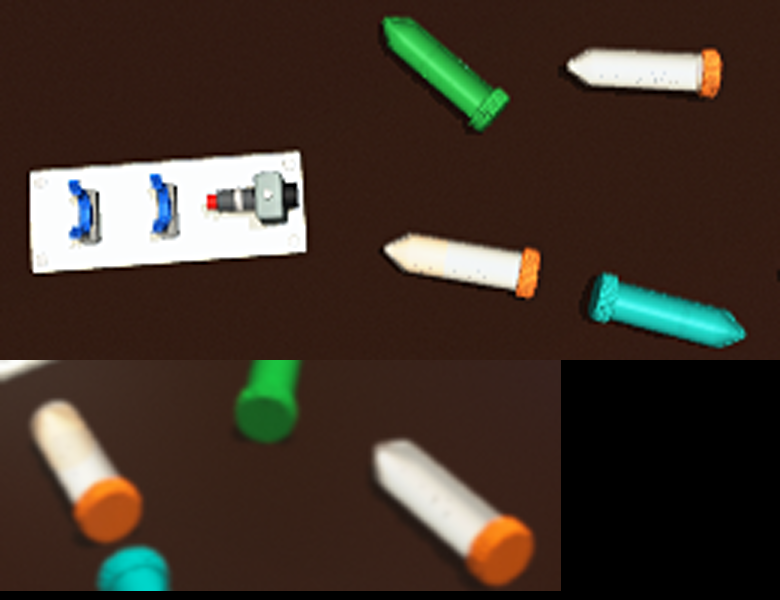

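The tan sample is in the tube near (295,253) in the top view. Its cap faces world -y, the same way as the sensor, so no flip is needed. Next I'll look at the holder from above with the wrist camera.

```bash
cat >> h.py <<'E'
def go(s,p,yaw_y):
    """rows numbers for TCP p (tool straight down), tool y at world angle yaw_y deg"""
    R0=Ro.from_euler('xyz',s['ee_rot'],degrees=True)
    R1=Ro.from_euler('xyz',[180,0,yaw_y+90],degrees=True)
    return (R0.inv()*R1).as_rotvec().round(4),R0.inv().apply(np.array(p)-s['position']).round(4)
E
python3 -m handwheel '1.1 0 0 0 0 0 -1' >/dev/null 2>&1 <<<'' & wait; true
```

```text
(no output)
```

That row was a mistake: it commanded a tilt about tool x instead of a turn about z. I'll check the state and correct it.

```bash
python3 - <<'E'
from bench import ctrl
from h import *
s=ctrl.get_state();print(s['clock'],s['position'],s['ee_rot'],s['joint_pos'].round(1))
print(go(s,[.487,.15,.25],5.0))
E
```

```text
0.2 [0.20432494 0.50595712 0.23329601] [-1.71566946e+02 -2.34949498e-04  1.58009901e+02] [ 68.   13.2  19.1 104.3   0.   90. ]
(array([-0.132 ,  0.0809,  1.0977]), array([-0.3954, -0.2242,  0.0164]))
```

```bash
python3 -m handwheel '-0.132 0.081 1.098 -0.395 -0.224 0.016 -1;-0.132 0.081 1.098 -0.395 -0.224 0.016 -1;-0.132 0.081 1.098 -0.395 -0.224 0.016 -1;-0.132 0.081 1.098 -0.395 -0.224 0.016 -1;-0.132 0.081 1.098 -0.395 -0.224 0.016 -1;-0.132 0.081 1.098 -0.395 -0.224 0.016 -1;-0.132 0.081 1.098 -0.395 -0.224 0.016 -1;-0.132 0.081 1.098 -0.395 -0.224 0.016 -1;-0.132 0.081 1.098 -0.395 -0.224 0.016 -1;-0.132 0.081 1.098 -0.395 -0.224 0.016 -1;-0.132 0.081 1.098 -0.395 -0.224 0.016 -1;-0.132 0.081 1.098 -0.395 -0.224 0.016 -1'
python3 - <<'E'
from bench import ctrl
from h import *
s=ctrl.get_state();c=ctrl.calibration('wrist')
im,d=ctrl.get_image('wrist');cv2.imwrite("pics/w1.png",im);np.save("pics/w1.npy",d);print(c)
import pickle;pickle.dump(c,open('pics/w1.pkl','wb'))
print(s['position'],s['ee_rot'],s['joint_pos'].round(1))
E
```

```text
clock: 1.4
position: [0.4879, 0.155, 0.2483]
ee_rot: [-179.9, 0.0, 95.0]
contact_force: [-0.2, -0.1, -0.5]
finger_gap: 0.0854
grasp_force: 0.0
{'fx': 339.6875555238987, 'fy': 339.6875555238987, 'cx': 277.99654371039463, 'cy': 212.57007753286894, 'xyz': array([0.4804826 , 0.23641991, 0.39082751]), 'orientation': array([-18.58122586,  -0.05922168,   4.9652206 ])}
[0.48788704 0.15497998 0.24826891] [-1.79929494e+02  3.92639530e-02  9.49965068e+01] [ 17.6   0.2   7.   96.9  -0.  102.6]
```

View pics/w1.png

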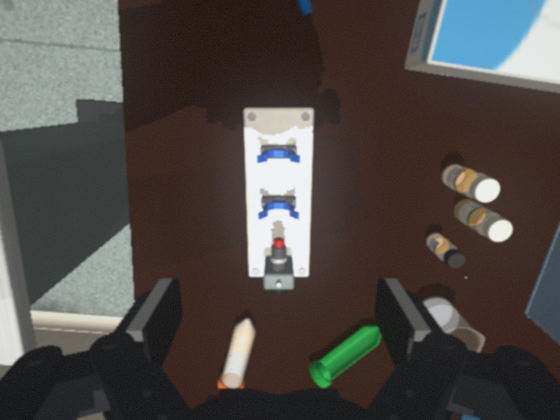

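The wrist view shows the holder at (279,190): clips at (278,153) and (279,208), the red button at (279,243) and the bracket at (279,272). The tan tube's tip is at (246,322). Next I'll measure the holder from this view.

```bash
python3 - <<'E'
from h import *
import pickle
im=cv2.imread('pics/w1.png');c=pickle.load(open('pics/w1.pkl','rb'));D=np.load('pics/w1.npy')
H,S,V=cv2.split(cv2.cvtColor(im,cv2.COLOR_BGR2HSV));roi=np.zeros(H.shape,bool);roi[95:295,235:325]=1
L=max(blobs(((S<70)&(V>110))&roi,200),key=lambda b:b[1][4])[2]
# plate side edges -> lines on z=.01
v,u=np.nonzero(L);E=[]
for f in(np.min,np.max):
    pts=np.array([(f(u[v==r])+(0 if f is np.max else 0),r) for r in range(120,255)])
    P=plane(c,pts,.01)[:,:2];E.append(np.polyfit(P[:,1],P[:,0],1))
E=np.array(E);print('edges',E,'yaw',np.degrees(np.arctan(-E[:,0])))
top=plane(c,[279,v.min()],.01)[0];print('+y end',top)
for ce,s,l in blobs((H>105)&(H<130)&(S>120)&(V>50)&roi,20):
    vv,uu=np.nonzero(l);pr=[plane(c,[uu.min(),vv[uu==uu.min()].mean()],.063)[0],plane(c,[uu.max(),vv[uu==uu.max()].mean()],.063)[0]]
    print('clip',ce,s,np.round(pr,4),np.mean(pr,0).round(4))
for ce,s,l in blobs(((H<5)|(H>175))&(S>150)&(V>90)&roi,8):
    vv,uu=np.nonzero(l);dd=D[l];o,r=rays(c,np.c_[uu,vv]);P=o+r*dd[:,None]
    print('red',ce,s,plane(c,ce,.05)[0].round(4),P[dd>0].mean(0).round(4),P[dd>0].min(0),P[dd>0].max(0), 'topedge',plane(c,[ce[0],vv.min()-.5],.045)[0],plane(c,[ce[0],vv.max()+.5],.05)[0])
E
```

```text
edges [[-0.08615833  0.46318405]
 [-0.09096108  0.54082206]] yaw [4.92434757 5.19738296]
+y end [0.48270292 0.22782642 0.01      ]
clip [277.73591549 154.87323944] [258 149  41  13 284] [[0.4663 0.1799 0.063 ]
 [0.5048 0.1832 0.063 ]] [0.4856 0.1816 0.063 ]
clip [278.05777778 208.33333333] [259 202  39  16 225] [[0.4713 0.1224 0.063 ]
 [0.5099 0.1257 0.063 ]] [0.4906 0.124  0.063 ]
red [278.57692308 243.63461538] [275 240   8   8  52] [0.4945 0.0867 0.05  ] [0.4945 0.0867 0.0501] [0.49029085 0.08239044 0.04759092] [0.4985625  0.09039801 0.05178421] topedge [0.49425242 0.08945152 0.045     ] [0.49488136 0.08210525 0.05      ]
```

```bash
python3 - <<'E'
from bench import ctrl
from h import *
print(go(ctrl.get_state(),[.44,-.17,.2],-8.0))
E
```

```text
(array([-0.0009,  0.0008,  0.2278]), array([-0.3199, -0.0762,  0.0486]))
```

```bash
python3 -m handwheel '0 0 0.228 -0.32 -0.076 0.048 -1;0 0 0.228 -0.32 -0.076 0.048 -1;0 0 0.228 -0.32 -0.076 0.048 -1;0 0 0.228 -0.32 -0.076 0.048 -1;0 0 0.228 -0.32 -0.076 0.048 -1;0 0 0.228 -0.32 -0.076 0.048 -1;0 0 0.228 -0.32 -0.076 0.048 -1;0 0 0.228 -0.32 -0.076 0.048 -1;0 0 0.228 -0.32 -0.076 0.048 -1'
python3 - <<'E'
from bench import ctrl
from h import *
s=ctrl.get_state();c=ctrl.calibration('wrist')
im,d=ctrl.get_image('wrist');cv2.imwrite("pics/w2.png",im)
H,S,V=cv2.split(cv2.cvtColor(im,cv2.COLOR_BGR2HSV))
O=(H>4)&(H<18)&(S>170)&(V>80)
W=(V>110)&(S<120)
for ce,st,l in blobs(O,60): print('orange',ce,st,plane(c,ce,.0165)[0].round(4))
for ce,st,l in blobs(W|O,800):
    print('wo',ce.round(1),st)
    if st[4]>9000: continue
    P=plane(c,np.argwhere(l)[:,::-1],.0165)[:,:2];m=P.mean(0);w,vv=np.linalg.eigh(np.cov((P-m).T));a=vv[:,1]*np.sign(vv[1,1]);t=(P-m)@a;q=(P-m)@np.array([-a[1],a[0]])
    print(m,a,'yaw',np.degrees(np.arctan2(-a[0],a[1])),t.min(),t.max(),q.min(),q.max(),'tip',m+a*t.max())
E
```

```text
clock: 2.35
position: [0.4403, -0.1702, 0.2008]
ee_rot: [-180.0, 0.0, 81.9]
contact_force: [0.2, 0.4, 0.3]
finger_gap: 0.0856
grasp_force: 0.0
orange [281.58055556 161.26666667] [263 154  38  15 360] [ 0.4474 -0.1467  0.0165]
orange [439.33333333 272.66269841] [425 264  36  17 252] [ 0.5994 -0.2904  0.0165]
wo [282.8 102.9] [ 263   34   38  135 4018]
[ 0.45574452 -0.09472996] [0.1582619  0.98739717] yaw -9.106025208984969 -0.05939288033762339 0.057596237491935154 -0.017823510505199938 0.01798500860261074 tip [ 0.46485981 -0.03785959]
wo [ 78.3 246.2] [    0   133   179   246 31241]
wo [444.3 223.9] [ 425  168   39  113 3303]
[ 0.60388265 -0.23528899] [0.03365498 0.99943351] yaw -1.9286525064834372 -0.0655472192470058 0.059649426843389565 -0.019593454891454493 0.018268528220994572 tip [ 0.60589015 -0.17567336]
wo [186.  363.6] [ 162  288   49  121 2507]
[ 0.30109615 -0.37158018] [0.11784217 0.99303234] yaw -6.7675845474940575 -0.0681361838999089 0.10368727407045644 -0.023987083840483505 0.02964756002757647 tip [ 0.31331489 -0.26861536]
wo [530.8 334.2] [ 503  318   51   38 1032]
[ 0.70475339 -0.38617189] [-0.88935123  0.45722467] yaw 62.791835179819714 -0.028910853541725855 0.028803378408976472 -0.021873879830622972 0.023440995240200886 tip [ 0.67913707 -0.37300228]
wo [314.3 354.5] [ 292  321   44   71 2091]
[ 0.45391395 -0.37956379] [0.23141044 0.97285621] yaw -13.380124629038233 -0.05670706268465656 0.04658548504878526 -0.02221354938202024 0.023456977934562598 tip [ 0.46469432 -0.33424281]
```

View pics/w2.png

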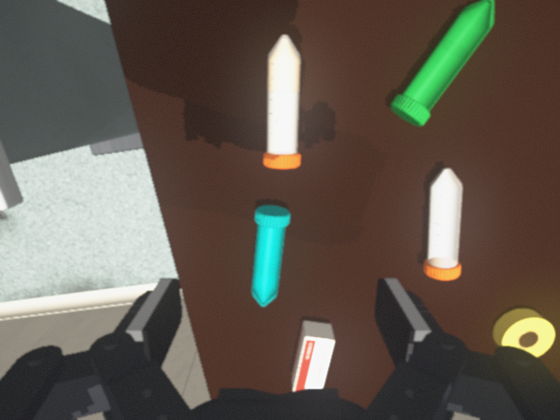

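The tan tube spans from its tip at (284,36) to its cap at (282,160), so tube_mid is at about (0.4556, -0.0945) with axis yaw -9.1°. The clear tube is at (444,224).

```bash
python3 - <<'E'
from bench import ctrl
from h import *
for z in(.07,.002):print(go(ctrl.get_state(),[.4556,-.0945,z],-9.1))
E
```

```text
(array([-0.0001,  0.0006,  0.019 ]), array([0.0767, 0.0044, 0.1309]))
(array([-0.0001,  0.0006,  0.019 ]), array([0.0767, 0.0044, 0.1989]))
```

```bash
python3 -m handwheel '0 0 0.019 0.077 0.0044 0.1 -1;0 0 0.019 0.077 0.0044 0.1 -1;0 0 0.019 0.077 0.0044 0.13 -1;0 0 0.019 0.077 0.0044 0.15 -1;0 0 0.019 0.077 0.0044 0.17 -1;0 0 0.019 0.077 0.0044 0.185 -1;0 0 0.019 0.077 0.0044 0.195 -1;0 0 0.019 0.077 0.0044 0.199 -1;0 0 0.019 0.077 0.0044 0.199 -1' && python3 -m handwheel '0 0 0 0 0 0 1;0 0 0 0 0 0 1;0 0 0 0 0 0 1;0 0 0 0 0 0 1;0 0 0 0 0 0 1;0 0 0 0 0 0 1;0 0 0 0 0 0 1;0 0 0 0 0 0 1' 40
```

```text
clock: 3.3
position: [0.4556, -0.0948, 0.0018]
ee_rot: [-180.0, 0.0, 80.9]
contact_force: [0.3, 0.6, 0.0]
finger_gap: 0.0851
grasp_force: 0.0
clock: 4.1
position: [0.4557, -0.0956, 0.0021]
ee_rot: [180.0, 0.1, 80.8]
contact_force: [-0.7, 0.0, 5.4]
finger_gap: 0.0279
grasp_force: 39.2
```

```bash
python3 -m handwheel '0 0 0 0 0 -0.02 1;0 0 0 0 0 -0.06 1;0 0 0 0 0 -0.1 1;0 0 0 0 0 -0.12 1;0 0 0 0 0 -0.12 1'
python3 - <<'E'
from bench import ctrl
from h import *
s=ctrl.get_state();print(s['position'],s['ee_rot'],s['finger_gap'],s['contact_force'])
print(go(s,[.4876,.1604,.12],5.06))
E
```

```text
clock: 4.6
position: [0.457, -0.0957, 0.1246]
ee_rot: [179.7, 0.1, 80.8]
contact_force: [0.7, -0.5, -1.0]
finger_gap: 0.0275
grasp_force: 39.6
[ 0.45700451 -0.09570137  0.12459652] [1.79745021e+02 5.80379119e-02 8.08264061e+01] 0.02745675866007229 [ 0.69082632 -0.54167942 -1.03167778]
(array([ 0.0043,  0.0016, -0.2484]), array([ 0.2577, -0.0106,  0.0043]))
```

```bash
python3 -m handwheel '0 0 -0.248 0.258 -0.01 0.002 1;0 0 -0.248 0.258 -0.01 0.002 1;0 0 -0.248 0.258 -0.01 0.002 1;0 0 -0.248 0.258 -0.01 0.002 1;0 0 -0.248 0.258 -0.01 0.002 1;0 0 -0.248 0.258 -0.01 0.002 1;0 0 -0.248 0.258 -0.01 0.002 1;0 0 -0.248 0.258 -0.01 0.002 1;0 0 -0.248 0.258 -0.01 0.002 1'
python3 - <<'E'
from bench import ctrl
from h import *
import pickle
s=ctrl.get_state();c=ctrl.calibration('wrist');im,d=ctrl.get_image('wrist');cv2.imwrite('pics/w3.png',im);np.save('pics/w3.npy',d);pickle.dump((s,c),open('pics/w3.pkl','wb'))
t,dt=ctrl.get_image('top');cv2.imwrite('pics/t3.png',t);sc,ds=ctrl.get_image('scene');cv2.imwrite('pics/s3.png',sc);np.save('pics/s3.npy',ds);np.save('pics/t3.npy',dt)
o=np.zeros((600,800,3),np.uint8);o[:420,:560]=im;o[:,560:]=cv2.resize(sc[150:270,170:290],(600,600))[:,100:340]
o[420:600,:560]=cv2.resize(t[200:270,140:270],(560,300))[40:220]
cv2.imwrite('pics/m3.png',o);print(s['position'],s['ee_rot'],s['finger_gap'])
E
```

```text
clock: 5.5
position: [0.4867, 0.1595, 0.1191]
ee_rot: [-179.9, 0.1, 94.9]
contact_force: [0.3, 0.2, -0.4]
finger_gap: 0.0276
grasp_force: 39.6
[0.48668194 0.1595089  0.11912795] [-1.79939591e+02  6.46767248e-02  9.49415403e+01] 0.027577699320288335
```

View pics/m3.png

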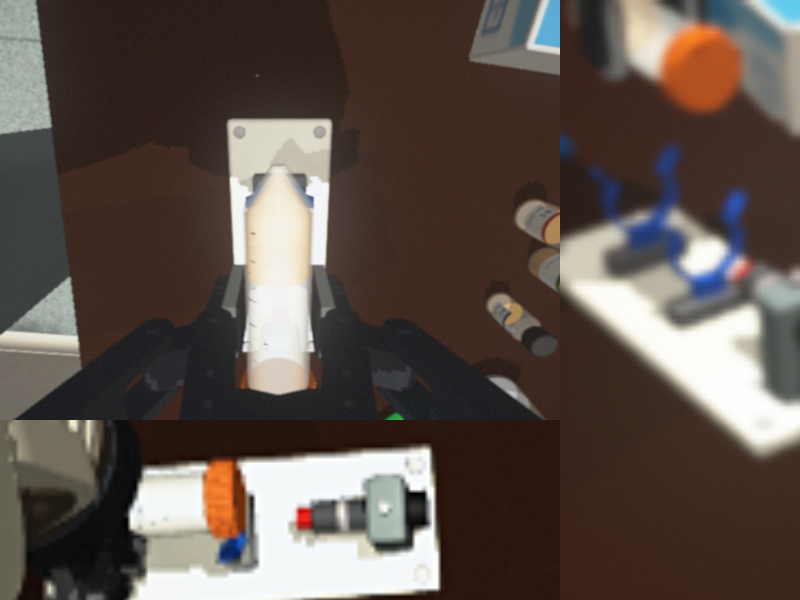

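The wrist view shows the tube held straight, tip at (278,167), body about columns 247-312. The clips and button below are clear. Next I'll compute the tube's pose in the hand.

```bash
python3 - <<'E'
from h import *
import pickle
from bench import ctrl
s,c=pickle.load(open('pics/w3.pkl','rb'));D=np.load('pics/w3.npy')
R=Ro.from_euler('xyz',s['ee_rot'],degrees=True)
tool=lambda P:R.inv().apply(np.atleast_2d(P)-s['position'])
v,u=np.mgrid[215:375:4,240:320:2];v=v.ravel();u=u.ravel();d=D[v,u];o,r=rays(c,np.c_[u,v]);P=tool(o+r*d[:,None])
k=(d>0)&(d<.2);P=P[k]
# per-slice: circle top
for x0 in np.arange(-.02,.045,.01):
    q=P[abs(P[:,0]-x0)<.004]
    if len(q)>8:
        A=np.c_[q[:,1:],np.ones(len(q))];b=-(q[:,1:]**2).sum(1);x=np.linalg.lstsq(A,b,rcond=None)[0];cy,cz=-x[0]/2,-x[1]/2
        print('x',x0.round(3),'n',len(q),'ctr',np.round([cy,cz],4),'r',np.sqrt(cy*cy+cz*cz-x[2]).round(4),'topz',q[:,2].min().round(4))
for tz in(-.015,-.012):
    zw=s['position'][2]-tz
    print('tip@',tz,tool(plane(c,[278,166.5],zw)))
for n,f in(('top','t3'),('scene','s3')):
    im=cv2.imread(f'pics/{f}.png');H,S,V=cv2.split(cv2.cvtColor(im,cv2.COLOR_BGR2HSV));DD=np.load(f'pics/{f}.npy');cc=ctrl.calibration(n)
    for ce,st,l in blobs((H>3)&(H<18)&(S>150)&(V>90),30):
        w=plane(cc,ce,s['position'][2]+.0145)[0]
        if abs(w[1]-.1)<.08:
            vv,uu=np.nonzero(l);o,r=rays(cc,np.c_[uu,vv]);Q=tool(o+r*DD[vv,uu][:,None]);Q=Q[DD[vv,uu]>0]
            print(n,ce,st,tool(w),'depth pct',np.percentile(Q,[5,50,95],axis=0).round(4).tolist())
E
```

```text
x -0.02 n 121 ctr [-0.0004 -0.0146] r 0.0142 topz -0.0295
x -0.01 n 156 ctr [ 0.0002 -0.0288] r 0.0101 topz -0.0381
x 0.0 n 184 ctr [ 0.0001 -0.0288] r 0.0103 topz -0.0386
x 0.01 n 218 ctr [ 0.0009 -0.0186] r 0.0135 topz -0.0386
x 0.02 n 160 ctr [-0.0004 -0.0137] r 0.0141 topz -0.0288
x 0.03 n 172 ctr [-0.0003 -0.0134] r 0.0141 topz -0.0284
x 0.04 n 133 ctr [-0.0004 -0.0134] r 0.0138 topz -0.0287
tip@ -0.015 [[ 0.05727565 -0.00019204 -0.01506447]]
tip@ -0.012 [[ 0.05670209 -0.00018555 -0.01206383]]
top [191.55263158 227.19736842] [187 218  10  19 152] [[-0.0500501  -0.0008662  -0.01444261]] depth pct [[-0.0572, -0.0171, -0.0319], [-0.052, -0.0026, -0.027], [-0.0445, 0.0141, -0.0061]]
scene [217.77828054 163.83257919] [210 155  16  18 221] [[-0.04830295  0.00151804 -0.01444709]] depth pct [[-0.058, -0.0159, -0.0319], [-0.0552, -0.0014, -0.0175], [-0.046, 0.015, -0.0005]]
```

```bash
python3 -m handwheel '0 0 0 0.001 0.001 0.02 1;0 0 0 0.001 0.001 0.04 1;0 0 0 0.001 0.001 0.055 1;0 0 0 0.001 0.001 0.062 1;0 0 0 0.001 0.001 0.062 1' 60;python3 -m handwheel '0 0 0 0 0 0.002 1;0 0 0 0 0 0.004 1;0 0 0 0 0 0.006 1;0 0 0 0 0 0.006 1'
```

```text
clock: 6.15
position: [0.4873, 0.1615, 0.0567]
ee_rot: [-179.9, 0.1, 95.0]
contact_force: [0.2, -0.3, -0.3]
finger_gap: 0.0273
grasp_force: 60.5
clock: 6.55
position: [0.4878, 0.162, 0.0516]
ee_rot: [-180.0, 0.0, 95.0]
contact_force: [-0.1, -0.2, 0.1]
finger_gap: 0.0271
grasp_force: 60.5
```

```bash
python3 -m handwheel '0 0 0 -0.0015 0 0 1;0 0 0 -0.0015 0 0.002 1;0 0 0 -0.0015 0 0.004 1;0 0 0 -0.0015 0 0.004 1'; python3 -m handwheel '0 0 0 0 0 0.001 1;0 0 0 0 0 0.003 1;0 0 0 0 0 0.003 1'
```

```text
clock: 6.95
position: [0.4878, 0.1605, 0.0479]
ee_rot: [-180.0, 0.0, 95.0]
contact_force: [-1.8, 0.2, 4.0]
finger_gap: 0.0268
grasp_force: 61.5
clock: 7.25
position: [0.4879, 0.1607, 0.0456]
ee_rot: [180.0, 0.0, 95.0]
contact_force: [-3.6, 1.2, 9.6]
finger_gap: 0.0276
grasp_force: 61.7
```

```bash
python3 -m handwheel '0 0 0 0 -0.0007 0 1;0 0 0 0 -0.0007 0.001 1;0 0 0 0 -0.0007 0.002 1;0 0 0 0 -0.0007 0.002 1'; python3 -m handwheel '0 0 0 0 0 0.001 1;0 0 0 0 0 0.002 1;0 0 0 0 0 0.002 1';python3 -m handwheel '0 0 0 0 0 0.001 1;0 0 0 0 0 0.002 1;0 0 0 0 0 0.002 1'
```

```text
clock: 7.65
position: [0.4879, 0.1607, 0.0442]
ee_rot: [179.9, 0.0, 95.0]
contact_force: [-2.9, 0.3, 13.0]
finger_gap: 0.0276
grasp_force: 62.3
clock: 7.95
position: [0.4878, 0.1607, 0.0421]
ee_rot: [179.9, 0.0, 95.0]
contact_force: [-2.6, 0.2, 10.0]
finger_gap: 0.0275
grasp_force: 62.1
clock: 8.25
position: [0.4876, 0.1606, 0.0395]
ee_rot: [179.9, 0.0, 95.0]
contact_force: [-1.4, 0.8, 6.4]
finger_gap: 0.0269
grasp_force: 61.7
```

```bash
python3 -m handwheel '0 0 0 0 0 0.001 1;0 0 0 0 0 0.003 1;0 0 0 0 0 0.003 1'; python3 -m handwheel '0 0 0 0 0 0.001 1;0 0 0 0 0 0.003 1;0 0 0 0 0 0.003 1';python3 -m handwheel '0 0 0 0 0 0.001 1;0 0 0 0 0 0.0015 1;0 0 0 0 0 0.0015 1'
```

```text
clock: 8.55
position: [0.4872, 0.1604, 0.0353]
ee_rot: [-180.0, 0.0, 95.0]
contact_force: [1.8, 0.7, -1.8]
finger_gap: 0.0267
grasp_force: 60.6
clock: 8.85
position: [0.487, 0.1603, 0.0317]
ee_rot: [-179.9, 0.1, 95.0]
contact_force: [3.3, 0.1, -6.4]
finger_gap: 0.0271
grasp_force: 60.3
clock: 9.15
position: [0.4872, 0.1602, 0.0314]
ee_rot: [-180.0, 0.0, 95.0]
contact_force: [-0.5, -1.4, 3.5]
finger_gap: 0.0272
grasp_force: 61.3
```

```bash
python3 -m handwheel '0 0 0 0 0 0.0007 1;0 0 0 0 0 0.0007 1'; python3 -m handwheel '0 0 0 0 0 0 0.05;0 0 0 0 0 0 0.05;0 0 0 0 0 0 0.05;0 0 0 0 0 0 0.05'
python3 - <<'E'
from h import *
import pickle
from bench import ctrl
s=ctrl.get_state();c=ctrl.calibration('wrist');im,D=ctrl.get_image('wrist');cv2.imwrite('pics/w4.png',im)
t,dt=ctrl.get_image('top');sc,ds=ctrl.get_image('scene')
o=np.zeros((600,800,3),np.uint8);o[:420,:560]=im;o[:,560:]=cv2.resize(sc[150:270,170:290],(600,600))[:,100:340]
o[420:600,:560]=cv2.resize(t[200:270,140:270],(560,300))[40:220];cv2.imwrite('pics/m4.png',o)
R=Ro.from_euler('xyz',s['ee_rot'],degrees=True);tool=lambda P:R.inv().apply(np.atleast_2d(P)-s['position'])
v,u=np.mgrid[180:375:3,240:320:2];v=v.ravel();u=u.ravel();d=D[v,u];o,r=rays(c,np.c_[u,v]);W=o+r*d[:,None];P=tool(W);k=(d>0)&(d<.2);P=P[k]
for x0 in np.arange(-.02,.045,.01):
    q=P[abs(P[:,0]-x0)<.004]
    if len(q)>8:
        A=np.c_[q[:,1:],np.ones(len(q))];b=-(q[:,1:]**2).sum(1);x=np.linalg.lstsq(A,b,rcond=None)[0];cy,cz=-x[0]/2,-x[1]/2
        print('x',x0.round(3),len(q),np.round([cy,s['position'][2]-cz],4),'r',np.sqrt(cy*cy+cz*cz-x[2]).round(4))
print(s['position'],s['contact_force'],s['finger_gap'])
E
```

```text
clock: 9.35
position: [0.4872, 0.1602, 0.0311]
ee_rot: [180.0, 0.1, 95.0]
contact_force: [-2.1, -3.3, 8.2]
finger_gap: 0.0268
grasp_force: 61.8
clock: 9.75
position: [0.487, 0.1604, 0.0301]
ee_rot: [-180.0, 0.0, 95.0]
contact_force: [0.4, -0.1, -0.2]
finger_gap: 0.0404
grasp_force: 0.0
x -0.02 193 [-0.0001  0.03  ] r 0.0279
x -0.01 188 [0.0005 0.0304] r 0.0276
x 0.0 190 [-0.0001  0.0455] r 0.014
x 0.01 202 [-0.     0.045] r 0.0143
x 0.02 258 [0.0003 0.0362] r 0.0229
x 0.03 266 [-0.      0.0316] r 0.0266
x 0.04 378 [0.0002 0.0314] r 0.0262
[0.4869957  0.16037017 0.03009697] [ 0.43202739 -0.08370784 -0.22128591] 0.040369664971965216
```

View pics/m4.png

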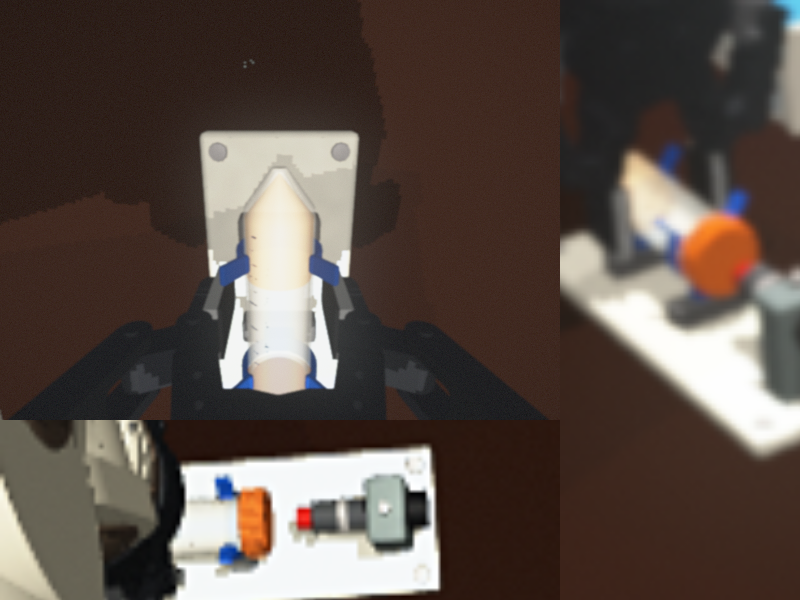

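Both clips hold the tube, with its axis at about z = 0.045. The cap at (255,520) is clear of the clip and still short of the red button at (303,518). I'll regrip lightly and slide.

```bash
python3 -m handwheel '0 0 0 0 0 0 1;0 0 0 0 0 0 1;0 0 0 0 0 0 1;0 0 0 0 0 0 1' 35; python3 -m handwheel '0 0 0 -0.0015 0 0 1;0 0 0 -0.003 0 0 1;0 0 0 -0.0045 0 0 1;0 0 0 -0.006 0 0 1;0 0 0 -0.0075 0 0 1;0 0 0 -0.008 0 0 1'; python3 -m handwheel '0 0 0 -0.0007 0 0 1;0 0 0 -0.0014 0 0 1;0 0 0 -0.002 0 0 1'
python3 - <<'E'
from h import *
from bench import ctrl
t,dt=ctrl.get_image('top');c=ctrl.calibration('top');H,S,V=cv2.split(cv2.cvtColor(t,cv2.COLOR_BGR2HSV))
roi=np.zeros(H.shape,bool);roi[205:260,170:245]=1
for m in(((H>3)&(H<18)&(S>150)&(V>90)),(((H<4)|(H>175))&(S>150)&(V>90))):
    for ce,st,l in blobs(m&roi,6):print(ce,st,plane(c,[st[0]+st[2]-.5,ce[1]],.05)[0],plane(c,[st[0]-.5,ce[1]],.05)[0])
E
```

```text
clock: 10.3
position: [0.4872, 0.1604, 0.0304]
ee_rot: [-180.0, 0.0, 95.0]
contact_force: [0.7, -0.0, 1.3]
finger_gap: 0.0278
grasp_force: 34.6
clock: 10.9
position: [0.488, 0.1523, 0.0304]
ee_rot: [-180.0, 0.0, 95.0]
contact_force: [0.4, 5.5, 0.7]
finger_gap: 0.0281
grasp_force: 34.6
clock: 11.2
position: [0.4881, 0.1504, 0.0304]
ee_rot: [-180.0, 0.0, 95.0]
contact_force: [0.8, 5.3, 3.3]
finger_gap: 0.0276
grasp_force: 34.6
[203.31775701 232.57943925] [200 225   8  16 107] [0.49018538 0.09011725 0.05      ] [0.48995207 0.10727115 0.05      ]
[210. 232.] [209 230   3   5  15] [0.49155593 0.08158281 0.05      ] [0.49146822 0.08802043 0.05      ]
```

```bash
f='clock|position|contact'; python3 -m handwheel '0 0 0 -0.0005 0 0 1;0 0 0 -0.001 0 0 1;0 0 0 -0.001 0 0 1'|grep -E $f; python3 -m handwheel '0 0 0 -0.0005 0 0 1;0 0 0 -0.001 0 0 1;0 0 0 -0.001 0 0 1'|grep -E $f; python3 -m handwheel '0 0 0 -0.0005 0 0 1;0 0 0 -0.0005 0 0 1'|grep -E $f; python3 -m handwheel '0 0 0 -0.0005 0 0 1;0 0 0 -0.0005 0 0 1'|grep -E $f
```

```text
clock: 11.55
position: [0.4882, 0.1494, 0.0304]
contact_force: [1.2, 3.8, 1.7]
clock: 11.85
position: [0.4883, 0.1484, 0.0304]
contact_force: [1.3, 4.8, 2.3]
clock: 12.05
position: [0.4883, 0.1479, 0.0304]
contact_force: [0.2, 5.2, 3.0]
clock: 12.25
position: [0.4883, 0.1474, 0.0304]
contact_force: [0.9, 5.6, 1.7]
```

```bash
f='position|contact'; python3 -m handwheel '0 0 0 -0.0005 0 0 1;0 0 0 -0.0005 0 0 1'|grep -E $f; python3 -m handwheel '0 0 0 -0.0005 0 0 1;0 0 0 -0.0005 0 0 1'|grep -E $f
python3 - <<'E'
from h import *
from bench import ctrl
t,_=ctrl.get_image('top');s,_=ctrl.get_image('scene')
o=np.zeros((400,800,3),np.uint8);o[:,:400]=cv2.resize(t[212:252,185:225],(400,400),interpolation=cv2.INTER_CUBIC);o[:,400:]=cv2.resize(s[175:225,205:255],(400,400),interpolation=cv2.INTER_CUBIC);cv2.imwrite('pics/m5.png',o)
E
```

```text
position: [0.4884, 0.1469, 0.0304]
contact_force: [0.5, 5.6, 2.2]
position: [0.4885, 0.1464, 0.0304]
contact_force: [0.7, 4.5, 2.7]
```

View pics/m5.png

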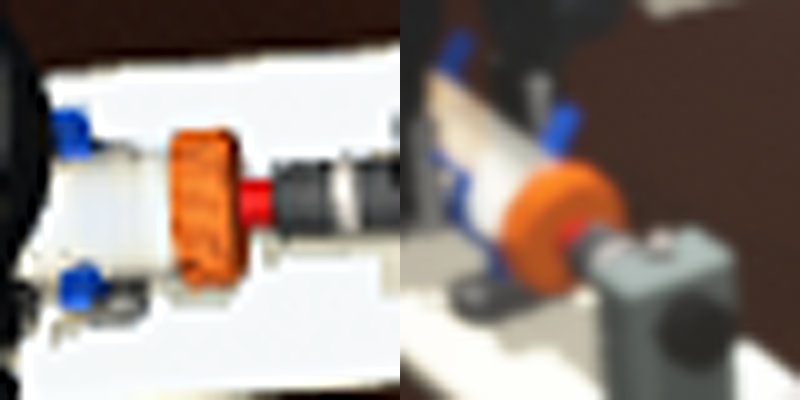

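The cap's edge at (242,205) is now right at the red button's face, touching or within about 1 mm. I'll continue in fine steps.

```bash
f='position|contact'; python3 -m handwheel '0 0 0 -0.0005 0 0 1;0 0 0 -0.0005 0 0 1;0 0 0 -0.0005 0 0 1'|grep -E $f; python3 -m handwheel '0 0 0 -0.0005 0 0 1;0 0 0 -0.0005 0 0 1;0 0 0 -0.0005 0 0 1'|grep -E $f;  python3 -m handwheel '0 0 0 0 0 0 1;0 0 0 0 0 0 1'|grep -E $f
```

```text
position: [0.4885, 0.1461, 0.0304]
contact_force: [0.1, 5.7, 2.7]
position: [0.4885, 0.1457, 0.0304]
contact_force: [0.7, 5.8, 2.5]
position: [0.4885, 0.1457, 0.0304]
contact_force: [0.2, 6.0, 3.0]
```

```bash
python3 - <<'E'
from h import *
from bench import ctrl
a=cv2.imread('pics/t3.png')
b=np.mean([ctrl.get_image('top')[0].astype(float) for _ in range(4)],0);cv2.imwrite('pics/t6.png',b.astype(np.uint8))
for n,i in(('t3',a.astype(float)),('now',b)):
    for ch in(1,2):print(n,'BGR'[ch],i[231:234,200:220,ch].mean(0).astype(int))
E
python3 -m handwheel '0 0 0 -0.0005 0 0 1;0 0 0 -0.0005 0 0 1;0 0 0 -0.0005 0 0 1'|grep -E 'position|contact'
```

```text
t3 G [252 248 247 247 247 247 250 228 198  27  31  28  58  91  89  88  88  83
 153 224]
t3 R [249 245 244 244 244 244 246 222 218 223 222 228  97  85  87  87  86  80
 157 229]
now G [246 253 138 119 122 129 124 136  61  36  34  29  53  83  82  83  90  84
 156 227]
now R [241 242 230 237 237 241 237 250 133 227 225 230  87  77  79  81  88  81
 159 231]
position: [0.4885, 0.1452, 0.0304]
contact_force: [1.0, 6.6, 3.4]
```

```bash
python3 -m handwheel '0 0 0 -0.0004 0 0 1;0 0 0 -0.0004 0 0 1;0 0 0 -0.0004 0 0 1'|grep -E 'position|contact'; python3 - <<'E'
from h import *
from bench import ctrl
for k in range(1):
    b=np.mean([ctrl.get_image('top')[0].astype(float) for _ in range(4)],0)
    for ch in(1,2):print('BGR'[ch],b[231:234,200:220,ch].mean(0).astype(int))
    print(ctrl.get_state()['contact_force'])
a,d=ctrl.get_image('scene');cv2.imwrite('pics/s7.png',a)
E
```

```text
position: [0.4886, 0.1449, 0.0304]
contact_force: [0.8, 6.2, 1.5]
G [245 250 181 117 123 128 124 129  83  28  34  31  53  83  82  81  90  84
 156 226]
R [241 243 213 239 237 241 237 243 179 159 227 232  87  77  80  80  88  82
 159 231]
[0.533468   7.3229966  2.79594757]
```

The dark cap-face strip has moved into column 209, past the relaxed button face at 208.8. Force has risen about 1.5–2 N over the sliding drag, so I estimate 0.8–1 mm pressed. Time to release.

```bash
python3 -m handwheel '0 0 0 0 0 0 0.3;0 0 0 0 0 0 0.1;0 0 0 0 0 0 0;0 0 0 0 0 0 0;0 0 0 0 0 0 0'; python3 - <<'E'
from h import *
from bench import ctrl
b=np.mean([ctrl.get_image('top')[0].astype(float) for _ in range(4)],0)
for ch in(1,2):print('BGR'[ch],b[231:234,200:220,ch].mean(0).astype(int))
E
```

```text
clock: 15.1
position: [0.4884, 0.1443, 0.0302]
ee_rot: [-180.0, 0.1, 95.0]
contact_force: [-0.7, 0.3, -0.8]
finger_gap: 0.0431
grasp_force: 0.0
G [245 250 181 119 126 129 124 130  90  29  34  30  53  83  81  81  88  84
 155 227]
R [242 243 212 238 240 241 237 243 193 146 228 231  87  77  79  80  86  82
 158 232]
```

```bash
python3 -m handwheel '0 0 0 0 0 -0.01 0;0 0 0 0 0 -0.03 0;0 0 0 0 0 -0.06 0;0 0 0 0 0 -0.1 0;0 0 0 0 0 -0.14 0;0 0 0 0.06 0 -0.16 0;0 0 0 0.1 0 -0.16 0;0 0 0 0.1 0 -0.16 0'; python3 - <<'E'
from h import *
from bench import ctrl
import pickle
im,D=ctrl.get_image('wrist')
b=np.mean([ctrl.get_image('top')[0].astype(float) for _ in range(4)],0)
for ch in(1,2):print('BGR'[ch],b[231:234,200:220,ch].mean(0).astype(int))
t=b.astype(np.uint8);s=ctrl.get_image('scene')[0]
o=np.zeros((600,800,3),np.uint8);o[:420,:560]=im;o[420:,:560]=cv2.resize(t[205:260,140:260],(560,257))[40:220];o[:300,560:]=cv2.resize(s[170:245,190:250],(240,300));cv2.imwrite('pics/m8.png',o)
E
```

```text
clock: 16.1
position: [0.4795, 0.2485, 0.1918]
ee_rot: [179.9, -0.1, 95.3]
contact_force: [-0.6, -0.4, -1.0]
finger_gap: 0.0429
grasp_force: 0.0
G [251 254 199 142 153 155 149 156 105  34  44  39  66 102 100 100  99  93
 170 238]
R [248 249 230 248 249 249 247 252 217 174 247 249 110  95  98  99  97  91
 173 241]
```

View pics/m8.png

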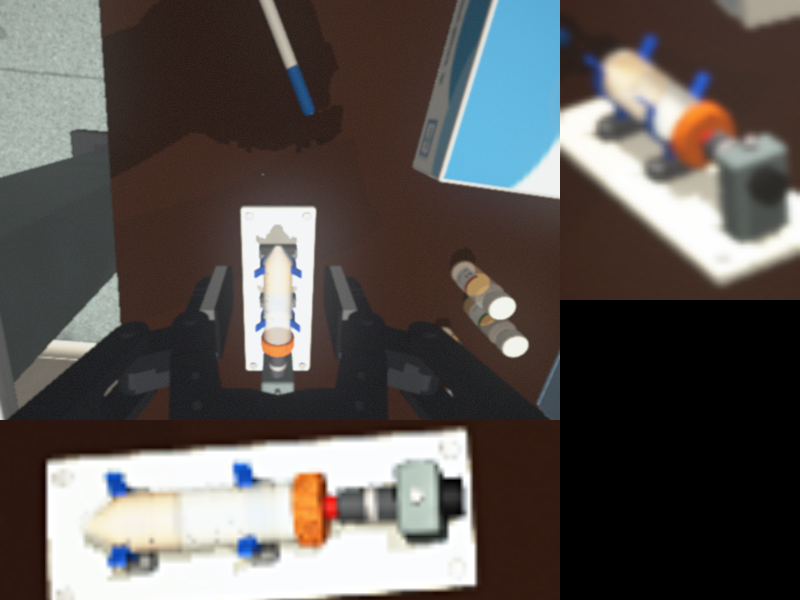

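The tube sits in both clips, the cap at (312,510) is against the red button at (331,508), and the gripper is clear. I'm handing the job in.

```bash
python3 -c "
from bench import ctrl
print(ctrl.finish_job())"
```

```text
the job is handed in; nothing more can be done
None
```

The tan-sample tube is snapped fully into both clips with its cap holding the red button about 1 mm in (my estimate from sliding force and images). The gripper is clear, the other tube was left alone, and the job is handed in at about 16 s. One mistaken row early on briefly tilted the tool in free space; I corrected it before it reached anything.

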